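# Sort the look-alike vials by length into their rows

### The job

Sort the two loose glass vials from the drain stand into the tray, one at a time, the shorter first and then the longer: each goes into the row whose fixed marker vial has the same length, lying along the free part of that row. In the stand a vial can only be taken across its middle, and the rows leave room for fingers only at its two ends, so lay each vial on the open worktop, let go and take it again end to end. They are thin glass: grip them lightly, set them down on the row's floor instead of dropping them in, and leave everything else on the worktop where it stands.

Things in the scene. Friction and masses are not known exactly. Their poses are not given: they have to be found in the camera images.
- vial_short: the shorter loose vial: amber thin-glass vial, 44 mm long, 24 mm in diameter, ends flat; the last 12 mm at its +x end are a white hexagonal cap, 24 mm over flats, 27.7 mm over corners, so it does not roll. Origin at mid-length on its axis, x lengthwise to the cap, z up at the start. About 40 g; Grip with 20 to 30 N a finger: above 40 N it breaks. Starts on the drain stand. Cap may point either way
- vial_medium: the longer loose vial: amber thin-glass vial, 56 mm long, 24 mm in diameter, ends flat; the last 12 mm at its +x end are a white hexagonal cap, 24 mm over flats, 27.7 mm over corners, so it does not roll. Origin at mid-length on its axis, x lengthwise to the cap, z up at the start. About 40 g; Grip with 20 to 30 N a finger: above 40 N it breaks. Starts on the drain stand. Cap may point either way
- sample_short: row marker: vial 44 mm long, 24 mm in diameter, like the loose ones, fixed in the far (+x) half of one of the three rows (which one varies); vials of its length belong in this row. Origin at mid-length on its axis, 17 mm above the worktop; x along the row, away from the row's free part, which reaches from 167 to 34 mm before this origin (-x side)
- sample_medium: row marker: vial 56 mm long, 24 mm in diameter, like the loose ones, fixed in the far (+x) half of one of the three rows (which one varies); vials of its length belong in this row. Origin at mid-length on its axis, 17 mm above the worktop; x along the row, away from the row's free part, which reaches from 167 to 34 mm before this origin (-x side)
- sample_long: row marker: vial 68 mm long, 24 mm in diameter, like the loose ones, fixed in the far (+x) half of one of the three rows (which one varies); vials of its length belong in this row. Origin at mid-length on its axis, 17 mm above the worktop; x along the row, away from the row's free part, which reaches from 167 to 34 mm before this origin (-x side)
- row_tray: fixed blue tray, 218 (its x) x 109 (its y) x 37 mm high, origin under its middle. Three rows along x, 210 mm long and 31 mm wide inside, centre lines at y = -35, 0, 35 mm; floors 5 mm above the worktop, white; walls 4 mm thick, 32 mm above the floors. Too narrow for fingers beside a vial; a finger up to 27 mm wide fits before and behind it
- drain_stand: fixed grey stand, base 76 (its x) x 166 (its y) x 6 mm, origin under its middle. Two ribs along x, 16 mm wide, tops 22 mm up, at y = -42 and 42 mm; a vial lies on each near its middle, axis 34 mm up. Cheek plates 52 mm high at both rib ends, 60 mm apart inside: a vial there can only be taken across. Worktop between stand and tray is free, 100 mm wide or more
- bottle_7: bystander: reagent bottle with yellow cap, 70 mm in diameter, 145 mm high, origin under its middle
- kit_box_2: bystander: dark blue carton, 70 x 120 x 45 mm, origin under its middle
- petri_1: bystander: stack of petri dishes, 91 mm in diameter, 48 mm high, origin under its middle
- lab_timer: bystander: small white wedge-shaped timer, 42 x 66 x 32 mm, origin under its middle
- wash_bottle: bystander: wash bottle with red cap and bent spout, 68 x 98 mm, 192 mm high, origin under its middle
- beaker_1: bystander: clear beaker, 61 mm in diameter, 70 mm high, origin under its middle
- tape_yellow: bystander: roll of yellow tape, 85 mm, 19 mm high, origin under its middle

How it is judged:
By the outcome, as a careful person would: the job done as asked, in the order asked, and still so for the second after the job is handed in, with the robot touching nothing.
It also fails if it takes over 69 s, if anything falls off the work surface, if the arm or the gripper's body presses on something with over 40 N, if the wrist force passes 120 N, or if a joint passes its speed limit or range.

### The arm

A 6-joint arm with a two-finger parallel gripper is mounted at the origin on a cart in front of the work surface, level with it; the furniture and walls round the work are solid. World frame = base frame: x ahead of the robot, y to its left, z up, the work surface at z = 0. Lengths are in m, angles in rad, forces in N, time in s.
With the tool pointing down it reaches from about 0.35 to 0.975 m from the base axis. Payload 17.4 kg.
Tool frame: the origin (TCP) lies at the very end of the fingers, on their centre line; the grasp point (between the pads) lies 19 mm behind it; z points along the fingers, y is the line along which they close (so a half turn about z gives the same grasp; the last joint's range is limited). The gripper opens to 85 mm and grips with 20 to 120 N. Pads are 22 mm wide; open, the fingers measure 114 mm over their backs; the gripper's body (76 mm by 85 mm) begins 54 mm behind the grasp point. The pads swing forward as they close: fully open they stand 13 mm farther back than shut.
Start: joints at [1.268, 0.116, 1.442, -0, 1.584, -0.038], TCP at [0.177, 0.651, 0.231] pointing down, gripper open.
Joint ranges: [-2.83, 2.83], [-0.83, 2.19], [0.07, 2.5], [-1.14, 4.28], [0.01, 3], [-2.97, 2.97]. Speed limits (rad/s): [1.89, 1.89, 2.22, 3.14, 3.14, 3.14].

### API

Orientations are given as a unit quaternion [w, x, y, z].
In Python, from cell import bot gives the robot as it stands.
- The arm moves only by the tool arm_command, never from a script. Its argument "moves" is one flat list of numbers, 6 for each row, row after row: the shift along the tool's x, y, z each as a share of 0.3 m, from -1 to 1, then the turn, a rotation vector about the tool's x, y, z each as a share of pi/4 rad, from -1 to 1. In form: [x, y, z, rx, ry, rz, x, y, z, rx, ry, rz, ...]. A call has 1 to 12 rows; each row is the pose to reach, as a shift and turn from the pose commanded when the call began, along the tool's axes at that moment; what a row does not reach only later rows make up. A row lasts 1/8 s, in which the tool goes at most 62.5 mm and 10.7 degrees, less where a joint would pass 70% of its speed; a pose out of reach is approached as far as the arm can. A call with a number of a shift or a turn outside -1 to 1 is refused whole. A call with a gripper value outside its range is refused whole. "grip" is the gripper's target within -1 to 1 (fully open at 1, half-way at 0, shut at -1), set as the call begins (left out, the last holds). The fingers move at their own pace and stop on an object; the grip force is fixed at half the most. Time passes only in rows, so rows that repeat a pose let the fingers close. It gives the time, the measured TCP pose, the force, the opening and the grip force at its end, in the units of the state.
- bot.state(): the state, without advancing time (a new reading comes with each control period).
- bot.camera(name): name is "side" or "top"; returns a dict with "img" (400x640x3 uint8, red, green, blue), "vfov" (degrees; the focal length in pixels is half the picture's height over the tangent of half this angle, whatever the lens; pixels are square), "cx", "cy" (the principal point, pixels), "position" and "attitude" of the camera in the world. Camera axes: x right, y down, z forward; pixel columns grow to the right and rows downward; lengths in m; the calibration is good to about 2 mm. A picture is of the moment at which its call begins. There is no depth.
- bot.sign_off(): hands the job in; it is judged then, once.
The state is a dict: "t": time; "q": joint angles; "joint_vel": joint speeds; "tau": joint torques, N m; "ee_pos": TCP position; "tcp_rot": TCP orientation; "force": force on the tool from outside, world axes, zero at the start; "wrist_torque": the same for the moment, N m; "grip_width": finger opening in m; "grip_force": force on a finger pad.
Only numpy, scipy, OpenCV 4.12 (cv2) and the standard library are available. Lean on these libraries where they do the work, as an engineer would, in place of code of your own. Each camera call takes 0.05 s, during which the arm holds its last target. There are 200 camera calls.

## Working session

There is one attempt and no reset: what is moved stays moved. The work goes in short steps, Python scripts to look and compute and a tool call to move; the robot and the scene stay as the last step left them, time stands still between calls to the robot, and variables do not carry over. Pictures are saved under pics/ and viewed, at most 10 in all, crops included, and the job is handed in when it is done.

Besides the shell and the picture viewer there is one more tool, called after ">>>" by a JSON object that holds its "fn" and its "kwargs". arm_command: Moves the arm, as the interface text tells. Shift numbers are shares of 0.3 m and turn numbers shares of pi/4 rad, none past 1 either way. Its arguments: {"type":"object","properties":{"moves":{"type":"array","items":{"type":"number","minimum":-1,"maximum":1}},"grip":{"type":"number"}},"required":["moves"]}

```bash
ls; mkdir -p pics
python3 - <<'E'
from cell import bot
import cv2
print(bot.state())
for n in("side","top"):
    c=bot.camera(n); cv2.imwrite(f"pics/{n}0.png",c["img"][:,:,::-1]); print({k:v for k,v in c.items() if k!="img"})
E
```

```text
pics
{'t': 0.0, 'q': array([ 1.26822277e+00,  1.16482262e-01,  1.44225688e+00, -7.61958207e-06,
        1.58402990e+00, -3.78217533e-02]), 'joint_vel': array([ 0.00120566,  0.00190879,  0.00088862, -0.00042999,  0.00071567,
       -0.00065086]), 'tau': array([ 6.88262255e-03, -7.31970906e+01, -6.32499647e+01,  3.36218818e-04,
        6.36306766e-03, -1.00134523e-05]), 'ee_pos': array([0.17659334, 0.65128667, 0.2305699 ]), 'tcp_rot': array([-9.58720910e-05,  1.31989653e-01,  9.91250920e-01, -5.80340087e-04]), 'force': array([0.27117887, 0.25761235, 0.21145996]), 'wrist_torque': array([-0.04883999,  0.03427325,  0.06238272]), 'grip_force': 0.0, 'grip_width': 0.08533320401210136}
{'vfov': 54.404937873048745, 'cx': 315.3104541330865, 'cy': 190.37886921224745, 'position': array([ 0.22566813, -0.77326571,  0.56590797]), 'attitude': array([-0.49515113,  0.85173409, -0.14324942,  0.09409576])}
{'vfov': 49.7281990736054, 'cx': 314.23006519019765, 'cy': 197.4970002376445, 'position': array([0.47234527, 0.11032573, 1.26487506]), 'attitude': array([-0.01956448,  0.71006996, -0.70348768,  0.02286852])}
```

View pics/top0.png

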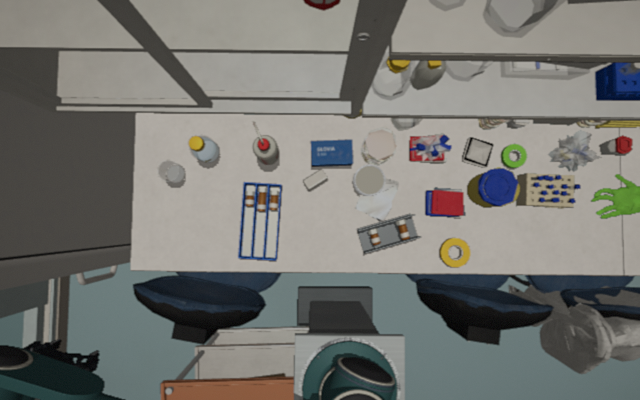

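View pics/side0.png

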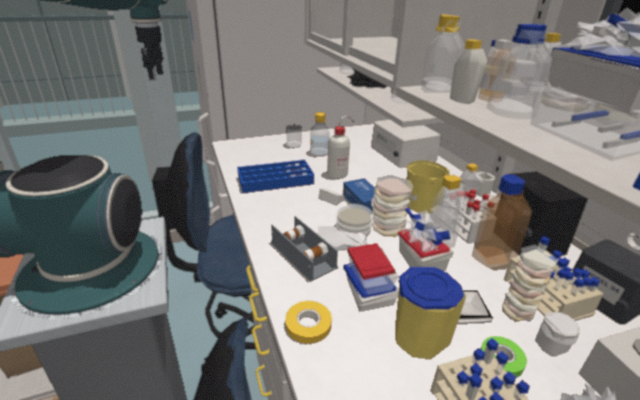

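Run:
```python
import cv2,numpy as np
t=cv2.imread("pics/top0.png");s=cv2.imread("pics/side0.png")
z=lambda a,k:cv2.resize(a,None,fx=k,fy=k,interpolation=cv2.INTER_CUBIC)
a=z(t[172:268,230:300],6); b=z(t[200:265,345:432],5); c=z(s[150:200,225:325],4); d=z(s[210:285,260:350],4)
o=np.zeros((590,800,3),np.uint8)
a=a[:590];o[:a.shape[0],:420]=a
b=b[:,:380] if b.shape[1]>380 else b
b=z(t[205:260,350:426],5);o[:275,420:800]=b
d=z(s[212:284,262:346],4);o[280:568,430:766]=d
cv2.imwrite("pics/crop.png",o)
```

```text
(no output)
```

View pics/crop.png

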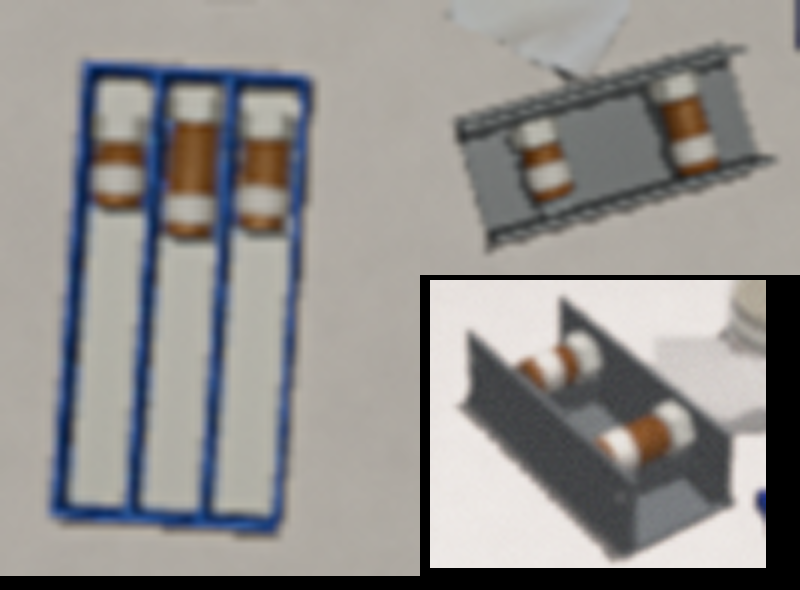

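```bash
cat > h.py <<'E'
import cv2,numpy as np
from cell import bot
from scipy.spatial.transform import Rotation as R
def cam(n):
    c=bot.camera(n); w,x,y,z=c["attitude"]; c["R"]=R.from_quat([x,y,z,w]).as_matrix(); c["f"]=200/np.tan(np.radians(c["vfov"]/2)); return c
def cast(c,uv,z):
    uv=np.atleast_2d(uv).astype(float)
    d=np.c_[(uv[:,0]-c["cx"])/c["f"],(uv[:,1]-c["cy"])/c["f"],np.ones(len(uv))]@c["R"].T
    p=c["position"]; return (p+d*((z-p[2])/d[:,2])[:,None])[:,:2]
def proj(c,P):
    q=(np.atleast_2d(P)-c["position"])@c["R"]; return q[:,:2]/q[:,2:]*c["f"]+[c["cx"],c["cy"]]
def hsv(c): return cv2.cvtColor(c["img"],cv2.COLOR_RGB2HSV)
def amber(c,box):
    "amber blobs in box (u0,v0,u1,v1): weighted centres"
    u0,v0,u1,v1=box; H=hsv(c)[v0:v1,u0:u1]; m=((H[...,0]<20)&(H[...,1]>110)).astype(np.uint8)
    n,l,st,ce=cv2.connectedComponentsWithStats(m,connectivity=8)
    return [(tuple(np.round(ce[i]+[u0,v0],2)),int(st[i,4])) for i in range(1,n) if st[i,4]>8]
def goto(pos,ydir_deg=None):
    "shares (shift, turn) from the measured pose to a tool-down pose at pos, closing line at ydir_deg"
    s=bot.state(); w,x,y,z=s["tcp_rot"]; A=R.from_quat([x,y,z,w]).as_matrix()
    sh=A.T@(np.array(pos)-s["ee_pos"])/0.3
    a=np.radians(ydir_deg) if ydir_deg is not None else np.arctan2(A[1,1],A[0,1])
    Y=np.array([np.cos(a),np.sin(a),0]);Z=np.array([0,0,-1.]);B=np.c_[np.cross(Y,Z),Y,Z]
    print("shift",np.round(sh,4),"turn",np.round(R.from_matrix(A.T@B).as_rotvec()/(np.pi/4),4))
E
python3 - <<'E'
from h import *
c=cam("top"); I=c["img"].astype(float)
b=np.clip(I[...,2]-I[...,0],0,None)
sub=cv2.resize(b[170:272,228:296],None,fx=8,fy=8,interpolation=cv2.INTER_CUBIC)
m=(sub>sub.max()*.45).astype(np.uint8)
cs,_=cv2.findContours(m,cv2.RETR_CCOMP,cv2.CHAIN_APPROX_NONE)
big=max(cs,key=cv2.contourArea)
toim=lambda p:(np.asarray(p,float)+.5)/8-.5+[228,170]
ctr=toim(big[:,0]); r=cv2.minAreaRect(big); C=toim(cv2.boxPoints(r)); print("rect",np.round(C,2))
for z in (0.037,0.0):
    print(z,np.round(cast(c,C,z),4))
def side(i,z):
    p,q=C[i],C[(i+1)%4]; t=(q-p)/np.linalg.norm(q-p);n=np.array([-t[1],t[0]]);L=np.linalg.norm(q-p)
    d=ctr-p; k=(abs(d@n)<1.5)&(d@t>.12*L)&(d@t<.88*L); P=cast(c,ctr[k],z)
    v=cv2.fitLine(P.astype(np.float32),cv2.DIST_HUBER,0,1e-4,1e-4).ravel(); return np.round(v,4),np.round(np.degrees(np.arctan2(v[1],v[0])),2)
for i in range(4): print(i,"mid uv",np.round((C[i]+C[(i+1)%4])/2,1),"z37",side(i,.037),"z0",side(i,0))
# holes (rows) white: middle column lines
for h in cs:
    a=cv2.contourArea(h)/64
    if a>300 and h is not big:
        rr=cv2.minAreaRect(h); print("hole",np.round(a),np.round(toim(rr[0]),2),np.round(np.array(rr[1])/8,2))
print("amber stand",[(p,n,np.round(cast(c,p,.034),4)) for p,n in amber(c,(350,205,426,260))])
print("amber tray",[(p,n,np.round(cast(c,p,.017),4)) for p,n in amber(c,(236,180,286,220))])
s=cam("side")
print("side",[(p,n,np.round(cast(s,p,.034),4)) for p,n in amber(s,(262,225,346,285))])
# vial axis from amber pixels in stand
H=hsv(c)
for bx in ((365,225,390,250),(390,215,420,245)):
    u0,v0,u1,v1=bx; h=H[v0:v1,u0:u1]; k=np.argwhere((h[...,0]<20)&(h[...,1]>110))[:,::-1]+[u0,v0]
    P=cast(c,k,.034); v=cv2.fitLine(P.astype(np.float32),cv2.DIST_L2,0,1e-4,1e-4).ravel(); print("axis",v,np.degrees(np.arctan2(v[1],v[0])))
# stand: dark grey region
g=I[205:260,350:426].mean(2); m=(g<125).astype(np.uint8); m=cv2.morphologyEx(m,cv2.MORPH_CLOSE,np.ones((9,9)))
k=max(cv2.findContours(m,cv2.RETR_EXTERNAL,cv2.CHAIN_APPROX_NONE)[0],key=cv2.contourArea); bp=cv2.boxPoints(cv2.minAreaRect(k))+[350,205]
print("stand box",bp); print(np.round(cast(c,bp,.052),4))
E
```

```text
rect [[237.92 257.8 ]
 [243.06 181.58]
 [281.17 184.15]
 [276.02 260.37]]
0.037 [[0.3735 0.3189]
 [0.5898 0.3085]
 [0.5834 0.1996]
 [0.3673 0.2112]]
0.0 [[0.3705 0.3252]
 [0.5933 0.3144]
 [0.5868 0.2023]
 [0.3641 0.2142]]
0 mid uv [240.5 219.7] z37 (array([ 0.9986, -0.0529,  0.4812,  0.3125], dtype=float32), np.float32(-3.03)) z0 (array([ 0.9986, -0.0529,  0.4814,  0.3186], dtype=float32), np.float32(-3.03))
1 mid uv [262.1 182.9] z37 (array([0.052 , 0.9986, 0.586 , 0.254 ], dtype=float32), np.float32(87.02)) z0 (array([0.052 , 0.9986, 0.5895, 0.2584], dtype=float32), np.float32(87.02))
2 mid uv [278.6 222.3] z37 (array([ 0.9985, -0.0538,  0.4803,  0.2065], dtype=float32), np.float32(-3.09)) z0 (array([ 0.9985, -0.0538,  0.4805,  0.2094], dtype=float32), np.float32(-3.09))
3 mid uv [257.  259.1] z37 (array([0.0557, 0.9984, 0.371 , 0.265 ], dtype=float32), np.float32(86.81)) z0 (array([0.0557, 0.9984, 0.368 , 0.2696], dtype=float32), np.float32(86.81))
hole 769.0 [259.87 220.79] [11.53 72.95]
hole 769.0 [247.75 220.  ] [11.35 72.93]
amber stand [((np.float64(402.24), np.float64(228.33
[... 519 characters left out ...]
33), np.float64(205.22)), 9, array([[0.5232, 0.2923]])), ((np.float64(273.27), np.float64(208.55)), 11, array([[0.5142, 0.223 ]]))]
side [((np.float64(296.29), np.float64(232.18)), 17, array([[ 0.4433, -0.0633]])), ((np.float64(287.07), np.float64(234.71)), 14, array([[ 0.4202, -0.0661]])), ((np.float64(316.54), np.float64(250.81)), 72, array([[ 0.4646, -0.1433]]))]
axis [ 0.95309395  0.30267468  0.4324375  -0.06831809] 17.61832
axis [ 0.94186074  0.33600348  0.45507747 -0.1483893 ] 19.63357
stand box [[354.81132174 225.3396225 ]
 [412.26415634 208.92452717]
 [420.71697998 238.50943375]
 [363.26414871 254.92453003]]
[[ 0.4681 -0.0096]
 [ 0.5156 -0.1712]
 [ 0.4329 -0.1945]
 [ 0.3858 -0.0335]]
```

```bash
python3 -c "
from h import *
goto([.438,-.064,.16],106.3)"
```

```text
shift [-1.465  -2.0733  0.2376] turn [-9.000e-04 -3.000e-04 -6.994e-01]
```

>>> {"fn": "arm_command", "kwargs": {"moves": [-0.71, -1, 0.1, 0, 0, 0, -0.71, -1, 0.1, 0, 0, 0, -0.71, -1, 0.1, 0, 0, 0, -0.71, -1, 0.1, 0, 0, 0, -0.71, -1, 0.1, 0, 0, 0, -0.71, -1, 0.1, 0, 0, 0], "grip": 0.4}}

```text
t: 0.95
ee_pos: [0.3039, 0.3043, 0.2011]
tcp_rot: [0.0, 0.132, 0.991, 0.0]
force: [0.2, 0.1, 1.2]
grip_width: 0.0597
grip_force: 0.0
```

>>> {"fn": "arm_command", "kwargs": {"moves": [-0.71, -1, 0.1, 0, 0, -0.7, -0.71, -1, 0.1, 0, 0, -0.7, -0.71, -1, 0.1, 0, 0, -0.7, -0.71, -1, 0.1, 0, 0, -0.7, -0.71, -1, 0.1, 0, 0, -0.7, -0.71, -1, 0.1, 0, 0, -0.7, -0.71, -1, 0.1, 0, 0, -0.7, -0.71, -1, 0.1, 0, 0, -0.7]}}

```text
t: 1.95
ee_pos: [0.4309, -0.0407, 0.1708]
tcp_rot: [-0.001, -0.14, 0.99, 0.0]
force: [-0.1, -0.0, -0.4]
grip_width: 0.0595
grip_force: 0.0
```

```bash
python3 -c "
from h import *
goto([.438,-.064,.08],106.3);goto([.438,-.064,.025],106.3)"
```

```text
shift [-0.0016 -0.0814  0.3028] turn [ 0.0004 -0.0013 -0.0033]
shift [-0.0017 -0.0814  0.4861] turn [ 0.0004 -0.0013 -0.0033]
```

>>> {"fn": "arm_command", "kwargs": {"moves": [0, -0.081, 0.3, 0, 0, 0, 0, -0.081, 0.3, 0, 0, 0, 0, -0.081, 0.3, 0, 0, 0, 0, -0.081, 0.3, 0, 0, 0]}}

```text
t: 2.45
ee_pos: [0.4381, -0.0618, 0.0829]
tcp_rot: [0.001, -0.142, 0.99, -0.0]
force: [-0.5, 0.3, -0.2]
grip_width: 0.0599
grip_force: 0.0
```

Run:
```python
from h import *
t=cam("top")["img"];s=cam("side")["img"]
z=lambda a,k:cv2.resize(a,None,fx=k,fy=k,interpolation=cv2.INTER_CUBIC)
o=np.hstack([z(t[180:270,330:430],4),z(s[185:275,250:350],4)]); cv2.imwrite("pics/pick1.png",o[:,:,::-1]); print(bot.state()["ee_pos"])
```

```text
[ 0.438359   -0.06201981  0.08312259]
```

View pics/pick1.png

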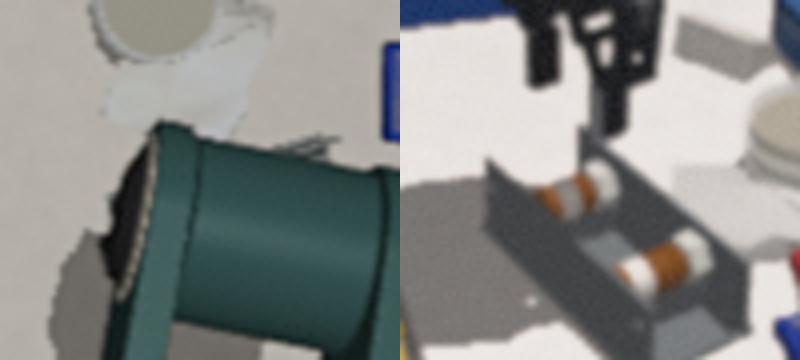

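>>> {"fn": "arm_command", "kwargs": {"moves": [0, 0, 0.1, 0, 0, 0, 0, 0, 0.15, 0, 0, 0, 0, 0, 0.19, 0, 0, 0, 0, 0, 0.19, 0, 0, 0, 0, 0, 0.19, 0, 0, 0]}}

```text
t: 3.18
ee_pos: [0.438, -0.0625, 0.025]
tcp_rot: [0.0, -0.142, 0.99, -0.0]
force: [0.2, -0.2, 1.5]
grip_width: 0.0598
grip_force: 0.0
```

>>> {"fn": "arm_command", "kwargs": {"moves": [0, 0, 0, 0, 0, 0, 0, 0, 0, 0, 0, 0, 0, 0, 0, 0, 0, 0], "grip": -0.36}}

```text
t: 3.55
ee_pos: [0.4378, -0.0625, 0.0246]
tcp_rot: [0.0, -0.142, 0.99, -0.0]
force: [0.0, -0.4, 1.2]
grip_width: 0.0272
grip_force: 0.8
```

>>> {"fn": "arm_command", "kwargs": {"moves": [0, 0, 0, 0, 0, 0, 0, 0, 0, 0, 0, 0], "grip": -0.44}}

```text
t: 3.8
ee_pos: [0.4378, -0.0625, 0.0247]
tcp_rot: [0.0, -0.142, 0.99, -0.0]
force: [-1.6, -0.4, 5.3]
grip_width: 0.0247
grip_force: 30.3
```

>>> {"fn": "arm_command", "kwargs": {"moves": [0, 0, 0, 0, 0, 0, 0, 0, -0.06, 0, 0, 0, 0, 0, -0.18, 0, 0, 0, 0, 0, -0.3, 0, 0, 0, 0, 0, -0.3, 0, 0, 0, 0, 0, -0.3, 0, 0, 0], "grip": -0.432}}

```text
t: 4.55
ee_pos: [0.4374, -0.0624, 0.1142]
tcp_rot: [-0.0, -0.142, 0.99, -0.0]
force: [-0.3, -0.6, 0.1]
grip_width: 0.0246
grip_force: 29.7
```

```bash
python3 -c "
from h import *
goto([.40,.10,.08],86.95);s=cam('side');print(amber(s,(230,150,360,290)),bot.state()['grip_force'])"
```

```text
shift [-0.0325  0.5545  0.1141] turn [-0.000e+00 -1.000e-04  4.307e-01]
[((np.float64(285.61), np.float64(201.67)), 36), ((np.float64(316.58), np.float64(250.75)), 73)] 29.6686737035634
```

>>> {"fn": "arm_command", "kwargs": {"moves": [-0.033, 0.555, 0, 0, 0, 0.43, -0.033, 0.555, 0, 0, 0, 0.43, -0.033, 0.555, 0.1, 0, 0, 0.43, -0.033, 0.555, 0.2, 0, 0, 0.43, -0.033, 0.555, 0.3, 0, 0, 0.43, -0.033, 0.555, 0.34, 0, 0, 0.43, -0.033, 0.555, 0.34, 0, 0, 0.43, -0.033, 0.555, 0.34, 0, 0, 0.43]}}

```text
t: 5.6
ee_pos: [0.4009, 0.1, 0.0133]
tcp_rot: [0.001, 0.027, 1.0, 0.0]
force: [0.6, -0.5, -1.0]
grip_width: 0.0245
grip_force: 29.6
```

>>> {"fn": "arm_command", "kwargs": {"moves": [0, 0, 0.01, 0, 0, 0, 0, 0, 0.015, 0, 0, 0, 0, 0, 0.02, 0, 0, 0, 0, 0, 0.025, 0, 0, 0, 0, 0, 0.025, 0, 0, 0]}}

```text
t: 6.22
ee_pos: [0.4002, 0.1001, 0.0047]
tcp_rot: [-0.0, 0.026, 1.0, -0.0]
force: [0.1, 0.1, -0.8]
grip_width: 0.024
grip_force: 29.6
```

>>> {"fn": "arm_command", "kwargs": {"moves": [0, 0, 0.004, 0, 0, 0, 0, 0, 0.007, 0, 0, 0, 0, 0, 0.007, 0, 0, 0]}}

```text
t: 6.6
ee_pos: [0.4004, 0.1001, 0.0029]
tcp_rot: [0.0, 0.026, 1.0, -0.0]
force: [-1.8, -0.4, 3.9]
grip_width: 0.0243
grip_force: 30.1
```

>>> {"fn": "arm_command", "kwargs": {"moves": [0, 0, 0, 0, 0, 0, 0, 0, 0, 0, 0, 0], "grip": -0.36}}

```text
t: 6.85
ee_pos: [0.4004, 0.1001, 0.0027]
tcp_rot: [0.0, 0.026, 1.0, 0.0]
force: [-0.0, 0.3, 0.4]
grip_width: 0.0273
grip_force: 0.8
```

>>> {"fn": "arm_command", "kwargs": {"moves": [0, 0, 0, 0, 0, 0, 0, 0, 0, 0, 0, 0, 0, 0, 0, 0, 0, 0, 0, 0, -0.1, 0, 0, 0, 0, 0, -0.3, 0, 0, 0, 0, 0, -0.4, 0, 0, 0, 0, 0, -0.4, 0, 0, 0], "grip": 0.1}}

```text
t: 7.72
ee_pos: [0.4013, 0.1003, 0.1251]
tcp_rot: [0.002, 0.026, 1.0, 0.0]
force: [0.2, -0.1, -0.7]
grip_width: 0.0469
grip_force: 0.0
```

Run:
```python
from h import *
t=cam("top");s=cam("side")
z=lambda a,k:cv2.resize(a,None,fx=k,fy=k,interpolation=cv2.INTER_CUBIC)
o=np.hstack([z(t["img"][180:270,270:370],4),z(s["img"][150:240,240:340],4)]); cv2.imwrite("pics/lay1.png",o[:,:,::-1])
print([(p,n,cast(s,p,.012)) for p,n in amber(s,(262,170,340,225))]); goto([.40,.10,.06],-3.05)
```

```text
[((np.float64(263.06), np.float64(207.62)), 16, array([[0.40138054, 0.10078254]]))]
shift [ 0.0005 -0.0004  0.2074] turn [-3.0000e-04 -1.0000e-04  2.0006e+00]
```

View pics/lay1.png

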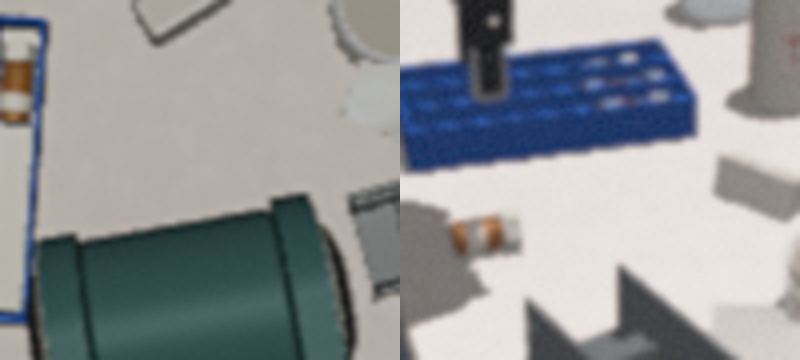

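Run:
```python
from h import *
s=cam("side"); print(cast(s,[[252.5,209.5],[270,208],[261.3,208.7]],.012))
print(proj(s,[[.40,.10,.012]]))
```

```text
[[0.37277756 0.10022815]
 [0.41848533 0.09320915]
 [0.39572357 0.09693539]]
[[262.61872147 207.8530256 ]]
```

>>> {"fn": "arm_command", "kwargs": {"moves": [0.016, 0, 0.15, 0, 0, 1, 0.016, 0, 0.15, 0, 0, 1, 0.016, 0, 0.15, 0, 0, 1, 0.016, 0, 0.15, 0, 0, 1, 0.016, 0, 0.15, 0, 0, 1], "grip": 0.65}}

```text
t: 8.5
ee_pos: [0.395, 0.1003, 0.0765]
tcp_rot: [-0.001, 0.407, 0.913, -0.001]
force: [-0.0, -0.2, 0.3]
grip_width: 0.0701
grip_force: 0.0
```

>>> {"fn": "arm_command", "kwargs": {"moves": [0, 0, 0, 0, 0, 1, 0, 0, 0, 0, 0, 1, 0, 0, 0, 0, 0, 1, 0, 0, 0, 0, 0, 1, 0, 0, 0, 0, 0, 1, 0, 0, 0, 0, 0, 1]}}

```text
t: 9.25
ee_pos: [0.3954, 0.1004, 0.0774]
tcp_rot: [-0.0, 0.724, 0.69, -0.0]
force: [-0.5, 0.0, -0.0]
grip_width: 0.0705
grip_force: 0.0
```

Run:
```python
from h import *
goto([.3965,.1003,.04],-3.0);goto([.3965,.1003,.0025],-3.0)
```

```text
shift [-1.000e-04  3.900e-03  1.245e-01] turn [-0.0007  0.0002  0.0055]
shift [-1.000e-04  4.000e-03  2.495e-01] turn [-0.0007  0.0002  0.0055]
```

>>> {"fn": "arm_command", "kwargs": {"moves": [0, 0.004, 0.1, 0, 0, 0.005, 0, 0.004, 0.18, 0, 0, 0.005, 0, 0.004, 0.22, 0, 0, 0.005, 0, 0.004, 0.25, 0, 0, 0.005, 0, 0.004, 0.25, 0, 0, 0.005, 0, 0.004, 0.25, 0, 0, 0.005]}}

```text
t: 10.0
ee_pos: [0.3971, 0.1004, 0.0034]
tcp_rot: [0.0, 0.727, 0.687, 0.0]
force: [0.4, -0.6, 0.3]
grip_width: 0.0707
grip_force: 0.0
```

>>> {"fn": "arm_command", "kwargs": {"moves": [0, 0, 0, 0, 0, 0, 0, 0, 0, 0, 0, 0, 0, 0, 0, 0, 0, 0], "grip": 0.12}}

```text
t: 10.38
ee_pos: [0.3968, 0.1003, 0.0028]
tcp_rot: [0.0, 0.727, 0.687, 0.0]
force: [0.9, -0.5, -0.4]
grip_width: 0.0473
grip_force: 0.0
```

>>> {"fn": "arm_command", "kwargs": {"moves": [0, 0, 0, 0, 0, 0, 0, 0, 0, 0, 0, 0], "grip": 0.05}}

```text
t: 10.62
ee_pos: [0.3968, 0.1004, 0.0029]
tcp_rot: [0.0, 0.727, 0.687, 0.0]
force: [-0.4, 0.2, 2.5]
grip_width: 0.0444
grip_force: 3.3
```

>>> {"fn": "arm_command", "kwargs": {"moves": [0, 0, 0, 0, 0, 0, 0, 0, 0, 0, 0, 0], "grip": 0.035}}

```text
t: 10.88
ee_pos: [0.3968, 0.1004, 0.0029]
tcp_rot: [0.0, 0.727, 0.687, 0.0]
force: [-1.7, 0.3, 4.5]
grip_width: 0.0442
grip_force: 12.2
```

>>> {"fn": "arm_command", "kwargs": {"moves": [0, 0, 0, 0, 0, 0, 0, 0, 0, 0, 0, 0], "grip": 0.015}}

```text
t: 11.12
ee_pos: [0.3968, 0.1004, 0.003]
tcp_rot: [0.0, 0.727, 0.687, 0.0]
force: [-2.8, -0.1, 7.4]
grip_width: 0.0441
grip_force: 27.4
```

>>> {"fn": "arm_command", "kwargs": {"moves": [0, 0, -0.03, 0, 0, 0, 0, 0, -0.1, 0, 0, 0, 0, 0, -0.2, 0, 0, 0, 0, 0, -0.3, 0, 0, 0, 0, 0, -0.3, 0, 0, 0]}}

```text
t: 11.75
ee_pos: [0.3977, 0.1005, 0.0952]
tcp_rot: [0.001, 0.727, 0.687, 0.002]
force: [1.2, 0.3, -1.3]
grip_width: 0.0437
grip_force: 27.4
```

Run:
```python
from h import *
goto([.442,.2968,.09],-3.05)
s=cam("side"); print([(p,n,cast(s,p,.1)) for p,n in amber(s,(230,120,330,225))])
```

```text
shift [0.6615 0.1102 0.0182] turn [ 0.0049 -0.0012 -0.0043]
[((np.float64(252.5), np.float64(177.5)), 10, array([[0.38080828, 0.1128102 ]])), ((np.float64(261.57), np.float64(176.81)), 21, array([[0.4037599, 0.1095211]]))]
```

>>> {"fn": "arm_command", "kwargs": {"moves": [0.662, 0.11, 0, 0, 0, 0, 0.662, 0.11, 0, 0, 0, 0, 0.662, 0.11, 0, 0, 0, 0, 0.662, 0.11, 0, 0, 0, 0, 0.662, 0.11, 0.06, 0, 0, 0, 0.662, 0.11, 0.09, 0, 0, 0, 0.662, 0.11, 0.09, 0, 0, 0]}}

```text
t: 12.68
ee_pos: [0.4404, 0.2953, 0.0645]
tcp_rot: [-0.0, 0.727, 0.686, -0.001]
force: [-0.0, -0.2, 0.6]
grip_width: 0.0439
grip_force: 27.4
```

Run:
```python
from h import *
t=cam("top");s=cam("side")
z=lambda a,k:cv2.resize(a,None,fx=k,fy=k,interpolation=cv2.INTER_CUBIC)
o=np.hstack([z(t["img"][175:275,225:325],4),z(s["img"][120:220,230:330],4)]); cv2.imwrite("pics/above1.png",o[:,:,::-1])
goto([.442,.2968,.06],-3.05); print(bot.state()['ee_pos'],[(p,n,cast(s,p,.07)) for p,n in amber(s,(230,120,330,200))])
```

```text
shift [0.0028 0.003  0.0198] turn [ 0.0004 -0.0002 -0.0058]
[0.44106356 0.29600477 0.06592543] [((np.float64(261.25), np.float64(154.75)), 12, array([[0.44706921, 0.31020534]]))]
```

View pics/above1.png

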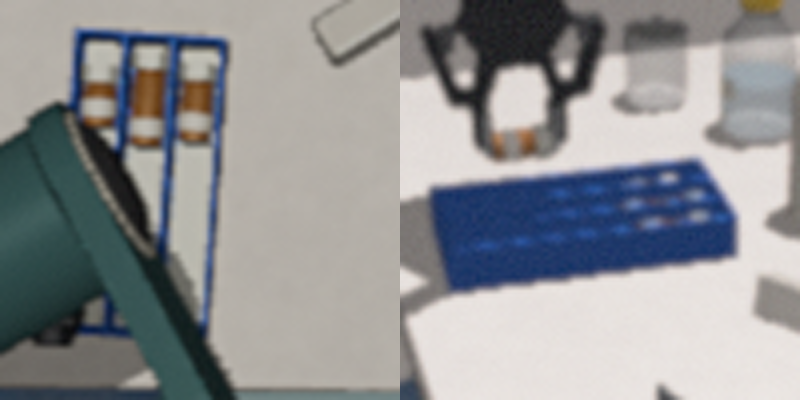

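>>> {"fn": "arm_command", "kwargs": {"moves": [0.002, 0.003, 0.04, 0, 0, -0.005, 0.002, 0.003, 0.06, 0, 0, -0.005, 0.002, 0.003, 0.06, 0, 0, -0.005]}}

```text
t: 13.15
ee_pos: [0.4415, 0.2971, 0.047]
tcp_rot: [-0.0, 0.726, 0.688, -0.001]
force: [-0.1, 0.4, -1.2]
grip_width: 0.044
grip_force: 27.4
```

>>> {"fn": "arm_command", "kwargs": {"moves": [0, 0, 0.01, 0, 0, 0, 0, 0, 0.015, 0, 0, 0, 0, 0, 0.02, 0, 0, 0, 0, 0, 0.02, 0, 0, 0]}}

```text
t: 13.65
ee_pos: [0.4418, 0.2973, 0.0416]
tcp_rot: [-0.0, 0.726, 0.688, -0.0]
force: [0.1, -0.2, -0.3]
grip_width: 0.0436
grip_force: 27.4
```

>>> {"fn": "arm_command", "kwargs": {"moves": [0.001, 0, 0.007, 0, 0, 0, 0.001, 0, 0.014, 0, 0, 0, 0.001, 0, 0.014, 0, 0, 0]}}

```text
t: 14.02
ee_pos: [0.4417, 0.2975, 0.0372]
tcp_rot: [-0.0, 0.726, 0.688, -0.0]
force: [-0.5, 0.2, -0.3]
grip_width: 0.0436
grip_force: 27.4
```

>>> {"fn": "arm_command", "kwargs": {"moves": [-0.001, 0, 0.008, 0, 0, 0, -0.001, 0, 0.016, 0, 0, 0, -0.001, 0, 0.02, 0, 0, 0, -0.001, 0, 0.02, 0, 0, 0]}}

```text
t: 14.52
ee_pos: [0.4418, 0.2973, 0.0314]
tcp_rot: [-0.0, 0.726, 0.688, -0.0]
force: [-0.7, 0.9, -1.4]
grip_width: 0.0438
grip_force: 27.4
```

>>> {"fn": "arm_command", "kwargs": {"moves": [0, 0, 0.008, 0, 0, 0, 0, 0, 0.016, 0, 0, 0, 0, 0, 0.02, 0, 0, 0, 0, 0, 0.02, 0, 0, 0]}}

```text
t: 15.02
ee_pos: [0.4418, 0.2973, 0.0254]
tcp_rot: [-0.0, 0.725, 0.688, -0.0]
force: [0.8, -0.7, -1.5]
grip_width: 0.0438
grip_force: 27.4
```

>>> {"fn": "arm_command", "kwargs": {"moves": [0, 0, 0.008, 0, 0, 0, 0, 0, 0.016, 0, 0, 0, 0, 0, 0.02, 0, 0, 0, 0, 0, 0.02, 0, 0, 0]}}

```text
t: 15.52
ee_pos: [0.4418, 0.2973, 0.0194]
tcp_rot: [-0.0, 0.725, 0.688, -0.0]
force: [-1.0, -0.5, 0.1]
grip_width: 0.044
grip_force: 27.4
```

>>> {"fn": "arm_command", "kwargs": {"moves": [0, 0, 0.01, 0, 0, 0, 0, 0, 0.02, 0, 0, 0, 0, 0, 0.03, 0, 0, 0, 0, 0, 0.03, 0, 0, 0]}}

```text
t: 16.02
ee_pos: [0.4417, 0.2972, 0.0102]
tcp_rot: [-0.0, 0.726, 0.688, -0.0]
force: [-0.4, 0.3, -0.5]
grip_width: 0.044
grip_force: 27.4
```

>>> {"fn": "arm_command", "kwargs": {"moves": [0, 0, 0.003, 0, 0, 0, 0, 0, 0.006, 0, 0, 0, 0, 0, 0.006, 0, 0, 0, 0, 0, 0.006, 0, 0, 0]}}

```text
t: 16.52
ee_pos: [0.4419, 0.2973, 0.0088]
tcp_rot: [0.0, 0.725, 0.688, 0.0]
force: [0.8, -0.5, -0.7]
grip_width: 0.0439
grip_force: 27.4
```

>>> {"fn": "arm_command", "kwargs": {"moves": [0, 0, 0.002, 0, 0, 0, 0, 0, 0.004, 0, 0, 0, 0, 0, 0.004, 0, 0, 0, 0, 0, 0.004, 0, 0, 0]}}

```text
t: 17.02
ee_pos: [0.442, 0.2974, 0.0081]
tcp_rot: [0.0, 0.726, 0.688, 0.0]
force: [-2.2, -0.9, 7.3]
grip_width: 0.0438
grip_force: 27.9
```

Contact with the floor. Release slowly and rise.

>>> {"fn": "arm_command", "kwargs": {"moves": [0, 0, 0, 0, 0, 0, 0, 0, 0, 0, 0, 0], "grip": 0.07}}

```text
t: 17.27
ee_pos: [0.4418, 0.2973, 0.0074]
tcp_rot: [-0.0, 0.726, 0.688, -0.0]
force: [0.2, -0.3, -0.0]
grip_width: 0.0456
grip_force: 0.0
```

>>> {"fn": "arm_command", "kwargs": {"moves": [0, 0, 0, 0, 0, 0, 0, 0, 0, 0, 0, 0, 0, 0, 0, 0, 0, 0], "grip": 0.3}}

```text
t: 17.65
ee_pos: [0.4418, 0.2973, 0.0075]
tcp_rot: [0.0, 0.725, 0.688, -0.0]
force: [0.7, 0.3, 1.0]
grip_width: 0.0554
grip_force: 0.0
```

>>> {"fn": "arm_command", "kwargs": {"moves": [0, 0, -0.05, 0, 0, 0, 0, 0, -0.15, 0, 0, 0, 0, 0, -0.3, 0, 0, 0, 0, 0, -0.45, 0, 0, 0, 0, 0, -0.45, 0, 0, 0]}}

```text
t: 18.27
ee_pos: [0.4431, 0.2981, 0.1475]
tcp_rot: [0.001, 0.725, 0.688, 0.003]
force: [0.4, 0.9, -0.7]
grip_width: 0.0553
grip_force: 0.0
```

```bash
python3 -c "
from h import *
goto([.461,-.1435,.14],106.3)"
```

```text
shift [-1.4669  0.1369  0.0202] turn [ 0.0093  0.0035 -2.4293]
```

>>> {"fn": "arm_command", "kwargs": {"moves": [-0.75, 0.07, 0, 0, 0, -1, -0.75, 0.07, 0, 0, 0, -1, -0.75, 0.07, 0, 0, 0, -1, -0.75, 0.07, 0, 0, 0, -1, -0.75, 0.07, 0, 0, 0, -1], "grip": 0.4}}

```text
t: 18.9
ee_pos: [0.4507, 0.069, 0.1426]
tcp_rot: [0.0, 0.406, 0.914, -0.0]
force: [-0.1, 0.3, 0.0]
grip_width: 0.0596
grip_force: 0.0
```

Run:
```python
from h import *
goto([.461,-.1435,.14],106.3)
t=cam("top");s=cam("side")
print([(p,n,cast(t,p,.017)) for p,n in amber(t,(236,180,286,262))],[(p,n,cast(s,p,.034)) for p,n in amber(s,(262,225,346,285))])
```

```text
shift [-0.5488 -0.449   0.0088] turn [-4.0000e-04  3.0000e-04 -1.4276e+00]
[((np.float64(261.73), np.float64(197.9)), 71, array([[0.54475107, 0.25679824]])), ((np.float64(249.32), np.float64(197.05)), 19, array([[0.54687609, 0.29273969]])), ((np.float64(273.84), np.float64(198.7)), 44, array([[0.54276271, 0.22172522]])), ((np.float64(273.2), np.float64(208.6)), 10, array([[0.51408138, 0.22315097]])), ((np.float64(247.5), np.float64(232.0)), 18, array([[0.44597196, 0.29614512]])), ((np.float64(247.0), np.float64(239.5)), 10, array([[0.42444353, 0.29718627]]))] [((np.float64(316.57), np.float64(250.68)), 72, array([[ 0.46483401, -0.14288875]]))]
```

>>> {"fn": "arm_command", "kwargs": {"moves": [-0.55, -0.45, 0, 0, 0, -1, -0.55, -0.45, 0, 0, 0, -1, -0.55, -0.45, 0, 0, 0, -1, -0.55, -0.45, 0, 0, 0, -1, -0.55, -0.45, 0, 0, 0, -1]}}

```text
t: 19.62
ee_pos: [0.4609, -0.1433, 0.1422]
tcp_rot: [-0.0, 0.027, 1.0, -0.0]
force: [-0.6, 1.2, 0.5]
grip_width: 0.0597
grip_force: 0.0
```

```bash
python3 -c "
from h import *
goto([.461,-.1435,.08],106.3)"
```

```text
shift [-0.0005 -0.0006  0.2075] turn [ 1.000e-04 -9.000e-04 -4.302e-01]
```

>>> {"fn": "arm_command", "kwargs": {"moves": [0, 0, 0.1, 0, 0, -0.43, 0, 0, 0.2, 0, 0, -0.43, 0, 0, 0.2, 0, 0, -0.43, 0, 0, 0.3, 0, 0, -0.43, 0, 0, 0.36, 0, 0, -0.43, 0, 0, 0.392, 0, 0, -0.43, 0, 0, 0.392, 0, 0, -0.43, 0, 0, 0.392, 0, 0, -0.43]}}

```text
t: 20.62
ee_pos: [0.4614, -0.1416, 0.0258]
tcp_rot: [0.0, -0.142, 0.99, -0.0]
force: [0.2, 0.8, 1.4]
grip_width: 0.06
grip_force: 0.0
```

>>> {"fn": "arm_command", "kwargs": {"moves": [0, 0, 0, 0, 0, 0, 0, 0, 0, 0, 0, 0, 0, 0, 0, 0, 0, 0], "grip": -0.36}}

```text
t: 21.0
ee_pos: [0.461, -0.1415, 0.0251]
tcp_rot: [0.0, -0.142, 0.99, -0.0]
force: [0.7, -0.8, -0.2]
grip_width: 0.0272
grip_force: 0.1
```

>>> {"fn": "arm_command", "kwargs": {"moves": [0, 0, 0, 0, 0, 0, 0, 0, 0, 0, 0, 0], "grip": -0.43}}

```text
t: 21.25
ee_pos: [0.461, -0.1415, 0.0249]
tcp_rot: [-0.0, -0.142, 0.99, 0.0]
force: [-0.1, 0.3, -0.4]
grip_width: 0.0245
grip_force: 0.1
```

>>> {"fn": "arm_command", "kwargs": {"moves": [0, 0, 0, 0, 0, 0, 0, 0, 0, 0, 0, 0], "grip": -0.44}}

```text
t: 21.5
ee_pos: [0.461, -0.1414, 0.0249]
tcp_rot: [-0.0, -0.142, 0.99, -0.0]
force: [-0.0, -1.1, 0.6]
grip_width: 0.0242
grip_force: 0.9
```

>>> {"fn": "arm_command", "kwargs": {"moves": [0, 0, 0, 0, 0, 0, 0, 0, 0, 0, 0, 0], "grip": -0.455}}

```text
t: 21.75
ee_pos: [0.461, -0.1415, 0.0249]
tcp_rot: [0.0, -0.142, 0.99, -0.0]
force: [-0.5, -0.7, 0.9]
grip_width: 0.0234
grip_force: 10.1
```

>>> {"fn": "arm_command", "kwargs": {"moves": [0, 0, 0, 0, 0, 0, 0, 0, 0, 0, 0, 0], "grip": -0.473}}

```text
t: 22.0
ee_pos: [0.461, -0.1415, 0.025]
tcp_rot: [0.0, -0.142, 0.99, -0.0]
force: [-0.9, -0.0, 2.4]
grip_width: 0.0229
grip_force: 22.9
```

>>> {"fn": "arm_command", "kwargs": {"moves": [0, 0, 0, 0, 0, 0, 0, 0, -0.06, 0, 0, 0, 0, 0, -0.18, 0, 0, 0, 0, 0, -0.3, 0, 0, 0, 0, 0, -0.3, 0, 0, 0, 0, 0, -0.3, 0, 0, 0]}}

```text
t: 22.75
ee_pos: [0.4608, -0.1414, 0.1149]
tcp_rot: [-0.0, -0.142, 0.99, 0.0]
force: [-0.3, 0.9, -1.4]
grip_width: 0.0226
grip_force: 22.8
```

```bash
python3 -c "
from h import *
goto([.405,.10,.013],86.95);s=cam('side');print(amber(s,(230,150,360,290)))"
```

```text
shift [-0.0478  0.8244  0.3396] turn [ 0.     -0.      0.4306]
[((np.float64(311.89), np.float64(212.5)), 18), ((np.float64(303.32), np.float64(220.26)), 53)]
```

Run:
```python
from h import *
s=cam("side"); o=cv2.resize(s["img"][180:280,260:360],None,fx=6,fy=6,interpolation=cv2.INTER_CUBIC); cv2.imwrite("pics/held2.png",o[:,:,::-1])
```

```text
(no output)
```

View pics/held2.png

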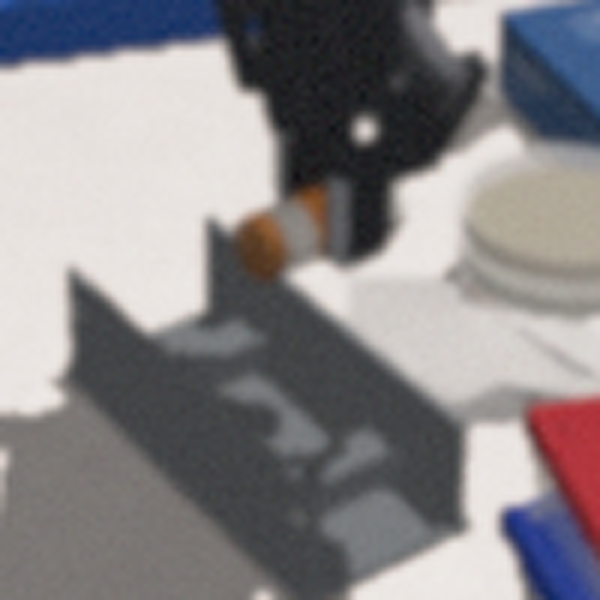

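>>> {"fn": "arm_command", "kwargs": {"moves": [-0.048, 0.824, 0, 0, 0, 0.43, -0.048, 0.824, 0, 0, 0, 0.43, -0.048, 0.824, 0, 0, 0, 0.43, -0.048, 0.824, 0, 0, 0, 0.43, -0.048, 0.824, 0.1, 0, 0, 0.43, -0.048, 0.824, 0.2, 0, 0, 0.43, -0.048, 0.824, 0.26, 0, 0, 0.43, -0.048, 0.824, 0.26, 0, 0, 0.43]}}

```text
t: 23.85
ee_pos: [0.4046, 0.0995, 0.0357]
tcp_rot: [-0.001, 0.027, 1.0, -0.0]
force: [0.3, 0.3, 0.2]
grip_width: 0.0227
grip_force: 22.9
```

Run:
```python
from h import *
s=cam("side"); o=cv2.resize(s["img"][140:240,220:320],None,fx=6,fy=6,interpolation=cv2.INTER_CUBIC); cv2.imwrite("pics/held2b.png",o[:,:,::-1])
```

```text
(no output)
```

View pics/held2b.png

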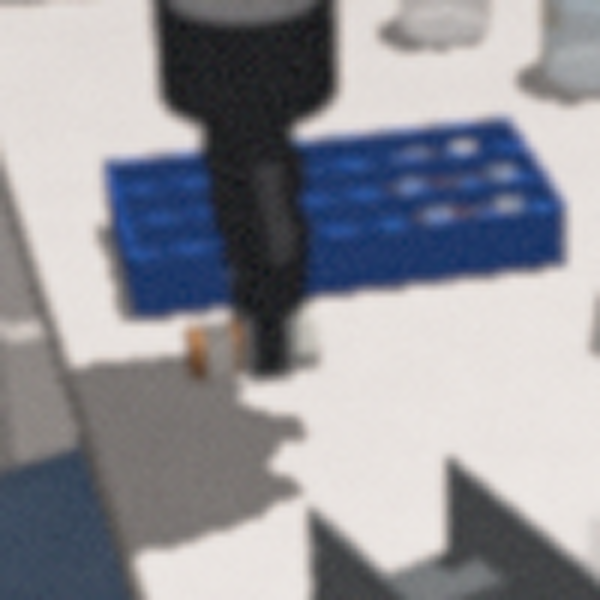

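>>> {"fn": "arm_command", "kwargs": {"moves": [0, 0, 0.03, 0, 0, 0, 0, 0, 0.06, 0, 0, 0, 0, 0, 0.085, 0, 0, 0, 0, 0, 0.085, 0, 0, 0, 0, 0, 0.085, 0, 0, 0]}}

```text
t: 24.52
ee_pos: [0.4054, 0.0999, 0.0116]
tcp_rot: [0.0, 0.026, 1.0, 0.0]
force: [0.1, -0.1, -0.3]
grip_width: 0.0233
grip_force: 22.9
```

>>> {"fn": "arm_command", "kwargs": {"moves": [0, 0, 0.006, 0, 0, 0, 0, 0, 0.012, 0, 0, 0, 0, 0, 0.014, 0, 0, 0, 0, 0, 0.014, 0, 0, 0]}}

```text
t: 25.02
ee_pos: [0.4052, 0.0998, 0.0072]
tcp_rot: [-0.0, 0.026, 1.0, -0.0]
force: [-0.5, -0.2, -0.1]
grip_width: 0.0233
grip_force: 22.8
```

>>> {"fn": "arm_command", "kwargs": {"moves": [0, 0, 0.004, 0, 0, 0, 0, 0, 0.008, 0, 0, 0, 0, 0, 0.01, 0, 0, 0, 0, 0, 0.01, 0, 0, 0]}}

```text
t: 25.52
ee_pos: [0.4053, 0.0998, 0.0042]
tcp_rot: [-0.0, 0.026, 1.0, -0.0]
force: [0.5, -0.1, 0.2]
grip_width: 0.023
grip_force: 22.9
```

>>> {"fn": "arm_command", "kwargs": {"moves": [0, 0, 0.002, 0, 0, 0, 0, 0, 0.004, 0, 0, 0, 0, 0, 0.004, 0, 0, 0]}}

```text
t: 25.9
ee_pos: [0.4053, 0.0998, 0.0031]
tcp_rot: [0.0, 0.026, 1.0, -0.0]
force: [-1.4, 0.1, 1.8]
grip_width: 0.0227
grip_force: 23.1
```

>>> {"fn": "arm_command", "kwargs": {"moves": [0, 0, 0.002, 0, 0, 0, 0, 0, 0.002, 0, 0, 0]}}

```text
t: 26.15
ee_pos: [0.4054, 0.0998, 0.0029]
tcp_rot: [0.0, 0.026, 1.0, 0.0]
force: [-3.3, -0.7, 9.9]
grip_width: 0.0231
grip_force: 23.7
```

>>> {"fn": "arm_command", "kwargs": {"moves": [0, 0, 0, 0, 0, 0, 0, 0, 0, 0, 0, 0], "grip": -0.38}}

```text
t: 26.4
ee_pos: [0.4052, 0.0998, 0.0023]
tcp_rot: [-0.0, 0.026, 1.0, -0.0]
force: [0.2, 0.1, 0.2]
grip_width: 0.0264
grip_force: 0.0
```

>>> {"fn": "arm_command", "kwargs": {"moves": [0, 0, 0, 0, 0, 0, 0, 0, 0, 0, 0, 0, 0, 0, 0, 0, 0, 0, 0, 0, -0.1, 0, 0, 0, 0, 0, -0.3, 0, 0, 0, 0, 0, -0.4, 0, 0, 0, 0, 0, -0.4, 0, 0, 0], "grip": 0.1}}

```text
t: 27.28
ee_pos: [0.4063, 0.1, 0.1249]
tcp_rot: [0.002, 0.026, 1.0, 0.0]
force: [-0.7, 0.8, -0.9]
grip_width: 0.047
grip_force: 0.0
```

Run:
```python
from h import *
s=cam("side"); o=cv2.resize(s["img"][180:240,220:320],None,fx=8,fy=8,interpolation=cv2.INTER_CUBIC); cv2.imwrite("pics/lay2.png",o[:,:,::-1])
print([(p,n,cast(s,p,.012)) for p,n in amber(s,(230,190,300,230))])
```

```text
[((np.float64(263.87), np.float64(207.54)), 46, array([[0.40352155, 0.10050944]])), ((np.float64(253.5), np.float64(208.5)), 12, array([[0.37630877, 0.10430428]]))]
```

View pics/lay2.png

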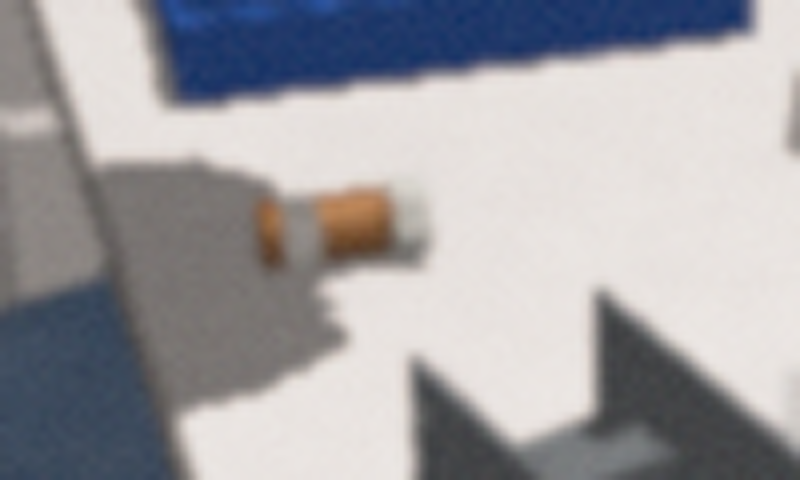

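>>> {"fn": "arm_command", "kwargs": {"moves": [0.014, 0, 0.15, 0, 0, 1, 0.014, 0, 0.15, 0, 0, 1, 0.014, 0, 0.15, 0, 0, 1, 0.014, 0, 0.15, 0, 0, 1, 0.014, 0, 0.15, 0, 0, 1], "grip": 0.8}}

```text
t: 27.95
ee_pos: [0.4005, 0.0999, 0.0761]
tcp_rot: [-0.001, 0.407, 0.913, -0.001]
force: [-1.0, -0.2, -0.6]
grip_width: 0.0769
grip_force: 0.0
```

>>> {"fn": "arm_command", "kwargs": {"moves": [0, 0, 0, 0, 0, 1, 0, 0, 0, 0, 0, 1, 0, 0, 0, 0, 0, 1, 0, 0, 0, 0, 0, 1, 0, 0, 0, 0, 0, 1, 0, 0, 0, 0, 0, 1, 0, 0, 0, 0, 0, 1]}}

```text
t: 28.82
ee_pos: [0.401, 0.1, 0.0773]
tcp_rot: [-0.0, 0.724, 0.689, -0.0]
force: [0.7, 0.1, -0.6]
grip_width: 0.0769
grip_force: 0.0
```

Run:
```python
from h import *
goto([.4015,.1000,.0025],-3.0)
```

```text
shift [-0.      0.0016  0.2493] turn [-0.0002  0.0001  0.0037]
```

>>> {"fn": "arm_command", "kwargs": {"moves": [0, 0.002, 0.1, 0, 0, 0.005, 0, 0.002, 0.18, 0, 0, 0.005, 0, 0.002, 0.22, 0, 0, 0.005, 0, 0.002, 0.25, 0, 0, 0.005, 0, 0.002, 0.25, 0, 0, 0.005, 0, 0.002, 0.25, 0, 0, 0.005]}}

```text
t: 29.58
ee_pos: [0.4021, 0.1001, 0.0031]
tcp_rot: [0.0, 0.727, 0.687, 0.0]
force: [0.5, -0.2, 0.4]
grip_width: 0.0768
grip_force: 0.0
```

>>> {"fn": "arm_command", "kwargs": {"moves": [0, 0, 0, 0, 0, 0, 0, 0, 0, 0, 0, 0, 0, 0, 0, 0, 0, 0], "grip": 0.38}}

```text
t: 29.95
ee_pos: [0.4017, 0.1, 0.0025]
tcp_rot: [0.0, 0.727, 0.687, 0.0]
force: [-0.8, 0.4, -0.3]
grip_width: 0.0588
grip_force: 0.0
```

>>> {"fn": "arm_command", "kwargs": {"moves": [0, 0, 0, 0, 0, 0, 0, 0, 0, 0, 0, 0], "grip": 0.325}}

```text
t: 30.2
ee_pos: [0.4017, 0.1, 0.0024]
tcp_rot: [-0.0, 0.727, 0.687, -0.0]
force: [-0.3, -0.6, 0.2]
grip_width: 0.0565
grip_force: 0.0
```

>>> {"fn": "arm_command", "kwargs": {"moves": [0, 0, 0, 0, 0, 0, 0, 0, 0, 0, 0, 0], "grip": 0.3}}

```text
t: 30.45
ee_pos: [0.4017, 0.1, 0.0025]
tcp_rot: [0.0, 0.727, 0.687, 0.0]
force: [0.0, -0.2, 2.4]
grip_width: 0.0557
grip_force: 12.6
```

>>> {"fn": "arm_command", "kwargs": {"moves": [0, 0, 0, 0, 0, 0, 0, 0, 0, 0, 0, 0], "grip": 0.281}}

```text
t: 30.7
ee_pos: [0.4018, 0.1, 0.0026]
tcp_rot: [0.0, 0.727, 0.687, 0.0]
force: [-1.8, -0.6, 4.9]
grip_width: 0.0552
grip_force: 33.2
```

>>> {"fn": "arm_command", "kwargs": {"moves": [0, 0, -0.03, 0, 0, 0, 0, 0, -0.1, 0, 0, 0, 0, 0, -0.2, 0, 0, 0, 0, 0, -0.3, 0, 0, 0, 0, 0, -0.3, 0, 0, 0]}}

```text
t: 31.32
ee_pos: [0.4027, 0.1002, 0.0949]
tcp_rot: [0.001, 0.727, 0.687, 0.002]
force: [-0.1, 0.6, -2.0]
grip_width: 0.0552
grip_force: 33.0
```

Run:
```python
from h import *
goto([.438,.2275,.065],-3.0)
s=cam("side"); print([(p,n,cast(s,p,.104)) for p,n in amber(s,(230,120,330,225))])
```

```text
shift [0.4302 0.0931 0.1004] turn [ 0.0048 -0.0012 -0.0055]
[((np.float64(263.21), np.float64(176.21)), 58, array([[0.40696502, 0.10393019]]))]
```

>>> {"fn": "arm_command", "kwargs": {"moves": [0.43, 0.093, 0, 0, 0, 0, 0.43, 0.093, 0, 0, 0, 0, 0.43, 0.093, 0, 0, 0, 0, 0.43, 0.093, 0.05, 0, 0, 0, 0.43, 0.093, 0.1, 0, 0, 0, 0.43, 0.093, 0.1, 0, 0, 0], "grip": 0.288}}

```text
t: 32.12
ee_pos: [0.436, 0.2259, 0.0605]
tcp_rot: [-0.0, 0.727, 0.686, -0.001]
force: [-0.2, -0.2, -0.9]
grip_width: 0.0555
grip_force: 32.9
```

>>> {"fn": "arm_command", "kwargs": {"moves": [0, 0, 0.03, 0, 0, 0, 0, 0, 0.06, 0, 0, 0, 0, 0, 0.06, 0, 0, 0, 0, 0, 0.06, 0, 0, 0]}}

```text
t: 32.62
ee_pos: [0.4369, 0.2273, 0.0446]
tcp_rot: [0.0, 0.727, 0.687, 0.0]
force: [-0.7, -1.0, -0.7]
grip_width: 0.0553
grip_force: 32.9
```

Run:
```python
from h import *
print(bot.state()["ee_pos"],bot.state()["grip_force"]); goto([.438,.2276,.042],-3.0)
```

```text
[0.43694266 0.22727359 0.04458852] 32.929668333381414
shift [0.0013 0.0035 0.0086] turn [ 0.0003 -0.0001 -0.0055]
```

>>> {"fn": "arm_command", "kwargs": {"moves": [0.001, 0.002, 0.009, 0, 0, 0, 0.001, 0.002, 0.016, 0, 0, 0, 0.001, 0.002, 0.023, 0, 0, 0, 0.001, 0.002, 0.023, 0, 0, 0], "grip": 0.293}}

```text
t: 33.12
ee_pos: [0.4374, 0.2275, 0.0373]
tcp_rot: [-0.0, 0.727, 0.687, -0.0]
force: [0.6, 0.9, -0.7]
grip_width: 0.0552
grip_force: 31.6
```

>>> {"fn": "arm_command", "kwargs": {"moves": [0, 0, 0.01, 0, 0, 0, 0, 0, 0.02, 0, 0, 0, 0, 0, 0.026, 0, 0, 0, 0, 0, 0.026, 0, 0, 0]}}

```text
t: 33.62
ee_pos: [0.4374, 0.2275, 0.0295]
tcp_rot: [-0.0, 0.727, 0.687, -0.0]
force: [0.5, 0.3, -0.7]
grip_width: 0.0556
grip_force: 31.6
```

>>> {"fn": "arm_command", "kwargs": {"moves": [0, 0, 0.008, 0, 0, 0, 0, 0, 0.016, 0, 0, 0, 0, 0, 0.02, 0, 0, 0, 0, 0, 0.02, 0, 0, 0]}}

```text
t: 34.12
ee_pos: [0.4374, 0.2275, 0.0236]
tcp_rot: [-0.0, 0.727, 0.687, -0.0]
force: [0.3, -0.3, -0.2]
grip_width: 0.0554
grip_force: 31.6
```

>>> {"fn": "arm_command", "kwargs": {"moves": [0, 0, 0.01, 0, 0, 0, 0, 0, 0.02, 0, 0, 0, 0, 0, 0.03, 0, 0, 0, 0, 0, 0.04, 0, 0, 0, 0, 0, 0.04, 0, 0, 0]}}

```text
t: 34.75
ee_pos: [0.4373, 0.2274, 0.0114]
tcp_rot: [-0.0, 0.727, 0.687, -0.0]
force: [-0.4, 0.0, -0.3]
grip_width: 0.0558
grip_force: 31.6
```

>>> {"fn": "arm_command", "kwargs": {"moves": [0, 0, 0.004, 0, 0, 0, 0, 0, 0.008, 0, 0, 0, 0, 0, 0.008, 0, 0, 0, 0, 0, 0.008, 0, 0, 0]}}

```text
t: 35.25
ee_pos: [0.4375, 0.2275, 0.0094]
tcp_rot: [0.0, 0.727, 0.687, 0.0]
force: [-0.3, 0.3, -0.0]
grip_width: 0.0553
grip_force: 31.6
```

>>> {"fn": "arm_command", "kwargs": {"moves": [0, 0, 0.002, 0, 0, 0, 0, 0, 0.004, 0, 0, 0, 0, 0, 0.004, 0, 0, 0, 0, 0, 0.004, 0, 0, 0]}}

```text
t: 35.75
ee_pos: [0.4375, 0.2275, 0.0081]
tcp_rot: [-0.0, 0.727, 0.687, -0.0]
force: [-1.0, -0.6, -0.9]
grip_width: 0.0553
grip_force: 31.6
```

>>> {"fn": "arm_command", "kwargs": {"moves": [0, 0, 0.002, 0, 0, 0, 0, 0, 0.002, 0, 0, 0, 0, 0, 0.002, 0, 0, 0]}}

```text
t: 36.12
ee_pos: [0.4375, 0.2275, 0.0076]
tcp_rot: [0.0, 0.727, 0.687, 0.0]
force: [-0.5, 0.1, 2.2]
grip_width: 0.0552
grip_force: 31.7
```

>>> {"fn": "arm_command", "kwargs": {"moves": [0, 0, 0.001, 0, 0, 0, 0, 0, 0.001, 0, 0, 0], "grip": 0.35}}

```text
t: 36.38
ee_pos: [0.4374, 0.2274, 0.007]
tcp_rot: [-0.0, 0.727, 0.687, -0.0]
force: [-0.2, -0.8, 0.2]
grip_width: 0.0576
grip_force: 0.0
```

>>> {"fn": "arm_command", "kwargs": {"moves": [0, 0, 0, 0, 0, 0, 0, 0, 0, 0, 0, 0, 0, 0, 0, 0, 0, 0], "grip": 0.52}}

```text
t: 36.75
ee_pos: [0.4374, 0.2275, 0.0072]
tcp_rot: [-0.0, 0.727, 0.687, -0.0]
force: [0.8, 0.3, 0.5]
grip_width: 0.065
grip_force: 0.0
```

>>> {"fn": "arm_command", "kwargs": {"moves": [0, 0, -0.05, 0, 0, 0, 0, 0, -0.15, 0, 0, 0, 0, 0, -0.3, 0, 0, 0, 0, 0, -0.45, 0, 0, 0, -0.3, 0, -0.45, 0, 0, 0, -0.8, 0, -0.45, 0, 0, 0, -0.8, 0, -0.45, 0, 0, 0, -0.8, 0, -0.45, 0, 0, 0, -0.8, 0, -0.45, 0, 0, 0]}}

```text
t: 37.88
ee_pos: [0.4236, -0.0149, 0.1435]
tcp_rot: [0.001, 0.729, 0.685, 0.0]
force: [-0.0, 0.5, 0.9]
grip_width: 0.0649
grip_force: 0.0
```

Run:
```python
from h import *
t=cam("top");s=cam("side")
z=lambda a,k:cv2.resize(a,None,fx=k,fy=k,interpolation=cv2.INTER_CUBIC)
o=np.hstack([z(t["img"][175:275,225:325],4),z(s["img"][140:240,230:330],4)]); cv2.imwrite("pics/final.png",o[:,:,::-1])
```

```text
(no output)
```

View pics/final.png

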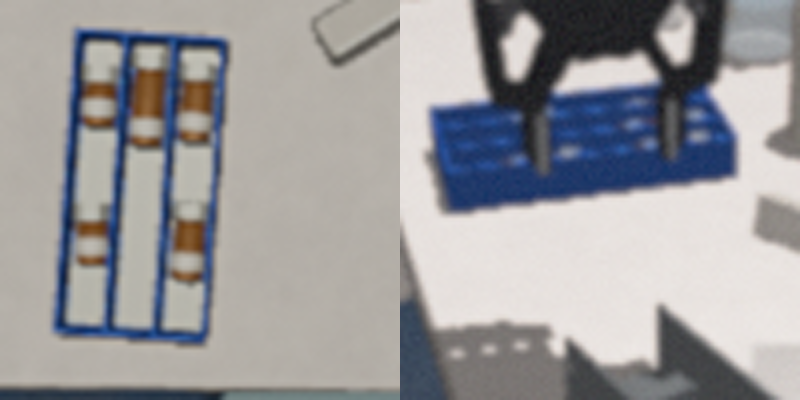

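The top view shows the short vial lying in the left row at about (92,235), in line with the short marker. The medium vial lies in the right row at about (187,243), in line with the medium marker. The gripper is clear of both, so I'm handing in.

```bash
python3 -c "
from cell import bot
print(bot.sign_off())"
```

```text
the job is handed in; nothing more can be done
None
```

The job is handed in: the short vial went in first, then the medium one, and the last camera picture shows each lying in its marker's row with the gripper clear (about 38 s used); grip peaked at 33 N on the medium vial, over your 20–30 N guide but under the 40 N breaking limit.

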